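# Press the hung tappet home in a cylinder head

## Task

One of the eight valve tappets in the cylinder head has hung up in its bore and stands about a centimetre proud of the other seven. Press it down gently with the fingertips until it is fully home, level with the others, then withdraw clear. Do not grip or lift it, do not touch the other tappets, and leave the loose bearing cap and the things lying around the head where they are.

Things in the scene. Friction and masses are not known exactly. Their poses are not given: they have to be found in the camera images.
- head: Bare aluminium cylinder head, 404 mm long (its y) by 164 mm wide (its x), lying on timber strips; too heavy to move; place and yaw (+-0.3 rad) vary. Origin on the bench (z = 0) under its centre, z up. Eight tappets in one row at head x = 0, y = +-27, +-69, +-123, +-165 mm, crowns at z = 123 mm when home; bore rims at z = 120 mm; side rails at x = +-68 mm, tops z = 128 mm.
- tappet_hung: The tappet standing proud: steel cup upside down, 33 mm wide, 26 mm tall, flat crown. Origin: centre of the crown, z up (falls as pressed). In any of the eight bores, 10 to 13 mm above home; slides only up and down; about 5 N of friction hold it where it is left. At home (z = 123 mm) it meets a firm stop. Next tappet's centre 42 mm to one side; a saddle's face 18 mm from its centre on the other.
- bearing_cap: Loose aluminium camshaft bearing cap, 62 mm (head x) by 18 mm (head y), 21 mm tall, sitting on the saddle at head y = 96 mm, so its top is at head z = 161 mm. Origin at the centre of its underside. Leave it there.
- valve_spring: Loose valve spring standing on the bench beyond the head's +x side, 33 mm in diameter, 46 mm tall. Origin at the centre of its underside. Leave it there.
- oil_can: Loose pump oil can standing on the bench past the head's +y end, 72 mm in diameter, about 155 mm tall with its thin bent spout, which reaches 89 mm from its axis along its own x, pointing away from the head. Origin at the centre of its underside. Leave it there.
- spanner: Loose spanner, 170 mm long along its own x and under 15 mm thick, lying on the bench past the head's -y end, roughly parallel to head x. Origin on the bench near its middle. Leave it there.
- tappet_1: One of the seven tappets that are already home: same cup, 33 mm in diameter; origin at the centre of its crown. It must not be touched.
- tappet_2: One of the seven tappets that are already home: same cup, 33 mm in diameter; origin at the centre of its crown. It must not be touched.
- tappet_3: One of the seven tappets that are already home: same cup, 33 mm in diameter; origin at the centre of its crown. It must not be touched.
- tappet_4: One of the seven tappets that are already home: same cup, 33 mm in diameter; origin at the centre of its crown. It must not be touched.
- tappet_5: One of the seven tappets that are already home: same cup, 33 mm in diameter; origin at the centre of its crown. It must not be touched.
- tappet_6: One of the seven tappets that are already home: same cup, 33 mm in diameter; origin at the centre of its crown. It must not be touched.
- tappet_7: One of the seven tappets that are already home: same cup, 33 mm in diameter; origin at the centre of its crown. It must not be touched.
- saddle_mid (a point): Centre of the middle bearing saddle, in the plane of its top. Five saddles, each 62 mm along head x by 18 mm along y, stand in the row of tappets at head y = 0, +-96 and +-192 mm, tops at z = 140 mm, each with a half-round hollow 26 mm wide.

How it is judged:
By the outcome, as a careful person would: the job done as asked, in the order asked, and still so for the second after the job is handed in, with the robot touching nothing.
It also fails if it takes over 32 s, if anything falls off the work surface, if the arm or the gripper's body presses on something with over 40 N, if the wrist force passes 120 N, or if a joint passes its speed limit or range.

## Robot

A 6-joint arm with a two-finger parallel gripper is mounted at the origin on the work surface. World frame = base frame: x ahead of the robot, y to its left, z up, the work surface at z = 0. Lengths are in m, angles in degrees, forces in N, time in s.
With the tool pointing down it reaches from about 0.3 to 0.75 m from the base axis. Payload 8.5 kg.
Tool frame: the origin (TCP) lies between the finger pads; the fingertips stand 14 mm ahead of it and the grasp point (between the pads) lies 5 mm behind it; x points along the fingers, z is the direction in which the jaws open and shut, and the axes are right-handed (so a half turn about x gives the same grasp; the last joint's range is limited). The gripper opens to 85 mm and grips with 20 to 120 N. Pads are 22 mm wide; open, the fingers measure 114 mm over their backs; the gripper's body (76 mm by 85 mm) begins 54 mm behind the grasp point. The pads swing forward as they close: fully open they stand 13 mm farther back than shut.
Start: joints at [61.977, 21.807, 74.336, -0, 83.858, -12.336], TCP at [0.149, 0.529, 0.245] pointing down, gripper open.
Joint ranges: [-178.18, 178.18], [-50.72, 133.34], [12.68, 142.11], [-81.47, 261.47], [9.98, 163.14], [-165.26, 165.26]. Speed limits (degrees/s): [136.94, 136.94, 180, 180, 180, 180].

## Interface

Orientations are given as a 3x3 rotation matrix whose columns are the frame's x, y, z axes.
In Python, from rig import env gives the robot as it stands.
- The arm moves only by the shell command python3 -m jog 'ROWS' [FORCE]. ROWS is JSON, a list of rows, each a list of 5 numbers: the opening, from -1 (shut) to 1 (fully open), so that 0 is half open, then the shift along the tool's x, y, z in m, then the turn about the tool's x in rad. In form: [[claw, dx, dy, dz, yaw], ...]. A call has 1 to 20 rows; each row is the pose to reach, as a shift and turn from the pose commanded when the call began, along the tool's axes at that moment; what a row does not reach only later rows make up. A row lasts 1/10 s, in which the tool goes at most 50 mm and 8.59 degrees, less where a joint would pass 70% of its speed; a pose out of reach is approached as far as the arm can. A call with a gripper value outside its range is refused whole. The fingers move at their own pace and stop on an object; FORCE is the grip in N (left out, the last holds). Time passes only in rows, so rows that repeat a pose let the fingers close. It gives the time, the measured TCP pose, the force and the opening at its end, in the units of the state.
- env.observe(): the state, without advancing time (a new reading comes with each control period).
- env.get_image(name): name is "scene" or "top"; returns the picture (400x640x3 uint8, red, green, blue); there is no depth.
- env.camera_model(name): a dict with "fx", "fy", "cx", "cy" (pixels), "k1" (the pictures are not rectified: a ray, as slopes to the right and down, at radius r is drawn at 1 + k1 r^2 times it, then the intrinsics apply), "origin" and "orientation" of the camera in the world. Camera axes: x right, y up, looking along -z (the intrinsics and any distortion apply to the point x, -y, -z); pixel columns grow to the right and rows downward; lengths in m; the calibration is good to about 2 mm. A picture is of the moment at which its call begins. camera_model takes no time and is no camera call.
- env.close_job(): hands the job in, once; it reports no verdict.
The state is a dict: "time_s": time; "q": joint angles; "qvel": joint speeds; "joint_efforts": joint torques, N m; "position": TCP position; "tool_rot": TCP orientation; "ft_force": force on the tool from outside, world axes, zero at the start; "wrist_torque": the same for the moment, N m; "grip_width": finger opening in m.
Only numpy, scipy, OpenCV 4.12 (cv2) and the standard library are available. Lean on these libraries where they do the work, as an engineer would, in place of code of your own. Each camera call takes 0.05 s, during which the arm holds its last target.

## Working session

There is one attempt and no reset: what is moved stays moved. The work goes in short steps, Python scripts to look and compute and a shell command to move; the robot and the scene stay as the last step left them, time stands still between calls to the robot, and variables do not carry over. Pictures are saved under pics/ and viewed, and the job is handed in when it is done.

```bash
mkdir -p pics
python3 - <<'E'
from rig import env
import cv2
for n in("scene","top"):
    cv2.imwrite(f"pics/{n}0.png",env.get_image(n)[:,:,::-1]); print(env.camera_model(n))
s=env.observe()
for k in s: print(k,s[k])
E
```

```text
{'fx': 390.2371176398712, 'fy': 390.2371176398712, 'cx': 312.73422468456494, 'cy': 202.57220104034445, 'k1': -0.0530921194883291, 'origin': array([ 1.17079615, -0.54549634,  0.82512264]), 'orientation': array([[ 0.69812278, -0.4944253 ,  0.51784961],
       [ 0.71586167,  0.46897544, -0.51730466],
       [ 0.01290976,  0.73185085,  0.68134255]])}
{'fx': 361.20324698787374, 'fy': 361.20324698787374, 'cx': 318.07980698497937, 'cy': 200.35685605048315, 'k1': -0.008523923552915657, 'origin': array([0.47785812, 0.02690771, 0.95896796]), 'orientation': array([[ 0.01843284,  0.98097936, -0.19323492],
       [-0.99982509,  0.01747307, -0.00667008],
       [-0.0031668 ,  0.19332407,  0.98112985]])}
time_s 0.1
q [ 6.19775759e+01  2.18368824e+01  7.43791991e+01  3.29054494e-04
  8.38577205e+01 -1.23373808e+01]
qvel [-0.08962238 -0.13200881 -0.22637005  0.07980629  0.05666682 -0.01462229]
joint_efforts [ 3.37689351e-03 -4.49222374e+01 -2.31658870e+01 -2.67731493e-04
  3.67176734e-03 -1.04134941e-05]
position [0.14859109 0.52929583 0.24478296]
tool_rot [[-6.10206206e-04 -9.62762099e-01  2.70349344e-01]
 [-1.13439429e-03  2.70349887e-01  9.62761472e-01]
 [-9.99999170e-01  2.80800272e-04 -1.25712101e-03]]
ft_force [ 0.05984072  0.13019297 -0.11784313]
wrist_torque [ 0.05342304 -0.00768186  0.01782388]
grip_width 0.08559904358899115
```

View pics/scene0.png

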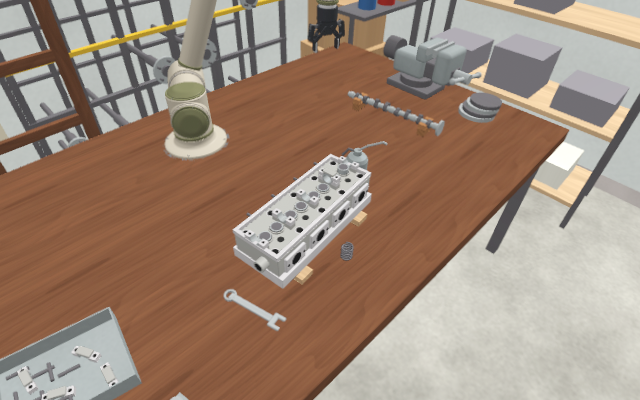

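View pics/top0.png

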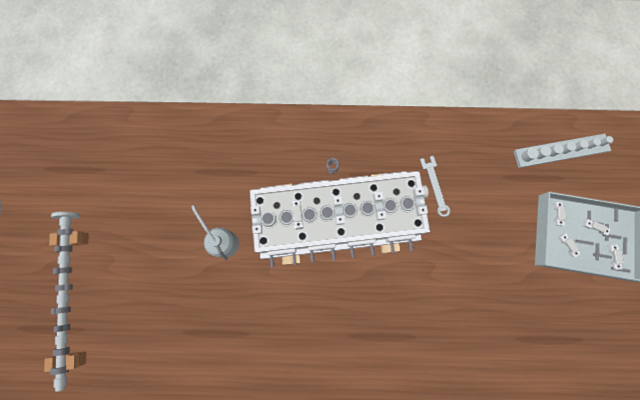

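The head sits at about (340,215) in top, with its +y end (oil can) on the left. I'll zoom in on both views.

Run:
```python
import cv2
a=cv2.imread("pics/top0.png")[165:275,240:440]; cv2.imwrite("pics/topz.png",cv2.resize(a,None,fx=4,fy=4,interpolation=cv2.INTER_CUBIC))
a=cv2.imread("pics/scene0.png")[145:295,225:385]; cv2.imwrite("pics/scenez.png",cv2.resize(a,None,fx=4,fy=4,interpolation=cv2.INTER_CUBIC))
```

```text
(no output)
```

View pics/topz.png

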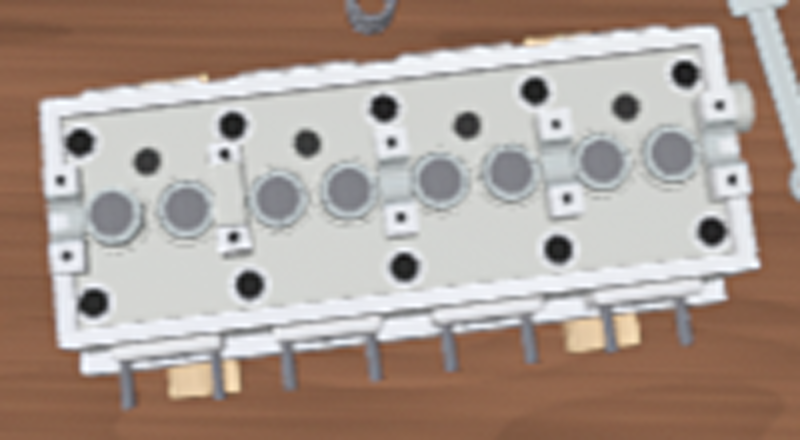

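View pics/scenez.png

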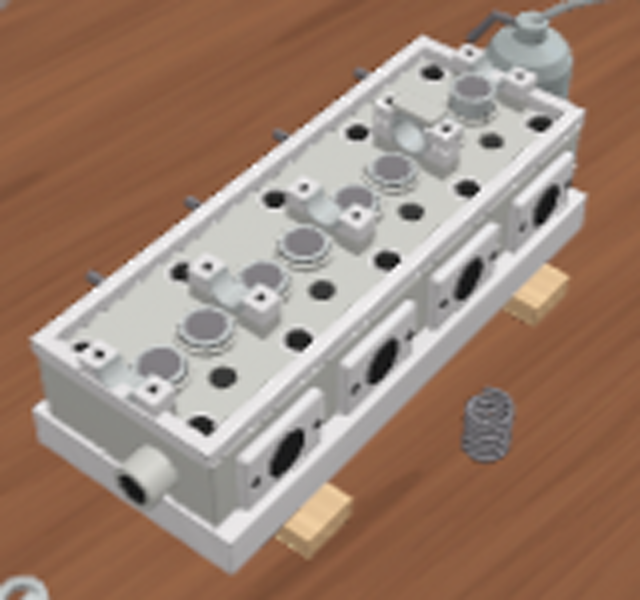

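Scene zoom: the tappet nearest the oil can, at zoom (472,95) or about (343,169) in full, shows a tall side wall. That looks like bore y=+165. I'll check this numerically from disc centroids in both views.

```bash
cat > h.py <<'E'
import numpy as np,cv2
from rig import env
def ray(n,u,v):
    c=env.camera_model(n); p=np.array([(u-c['cx'])/c['fx'],(v-c['cy'])/c['fy']]); q=p.copy()
    for _ in range(20): q=p/(1+c['k1']*(q@q))
    d=c['orientation']@np.array([q[0],-q[1],-1.]); return c['origin'],d/np.linalg.norm(d)
def onz(n,u,v,z):
    o,d=ray(n,u,v); return o+d*(z-o[2])/d[2]
def proj(n,P):
    c=env.camera_model(n); p=c['orientation'].T@(np.asarray(P)-c['origin']); x=p[0]/-p[2];y=-p[1]/-p[2]
    k=1+c['k1']*(x*x+y*y); return np.array([c['cx']+c['fx']*x*k,c['cy']+c['fy']*y*k])
def discs(n,box,lo,hi,s=4):
    a=cv2.imread(f"pics/{n}0.png"); x0,y0,x1,y1=box
    a=cv2.resize(a[y0:y1,x0:x1],None,fx=s,fy=s,interpolation=cv2.INTER_CUBIC)
    hsv=cv2.cvtColor(a,cv2.COLOR_BGR2HSV); m=((hsv[...,2]>lo)&(hsv[...,2]<hi)&(hsv[...,1]<40)).astype(np.uint8)
    m=cv2.morphologyEx(m,cv2.MORPH_OPEN,np.ones((9,9)))
    N,l,st,ce=cv2.connectedComponentsWithStats(m)
    return [((ce[i][0]+.5)/s-.5+x0,(ce[i][1]+.5)/s-.5+y0,st[i][4]) for i in range(1,N) if st[i][4]>300]
E
python3 - <<'E'
from h import *
a=cv2.imread("pics/top0.png"); print(a[165+52,240+28],a[165+45,240+87],a[165+38,240+70])
a=cv2.imread("pics/scene0.png");print(a[168,343],a[206,301])
D=sorted(discs("top",(240,165,440,275),90,165)); 
for d in D: print(np.round(d,2),np.round(onz("top",d[0],d[1],.123),4))
print()
for d in sorted(discs("scene",(225,145,385,295),90,165)): print(np.round(d,2),np.round(onz("scene",d[0],d[1],.123),4))
E
```

```text
[135 129 128] [136 129 128] [209 212 211]
[128 125 128] [130 126 129]
[ 267.46  217.98 1443.  ] [0.5984 0.1501 0.123 ]
[271.28 260.78 523.  ] [0.4999 0.1369 0.123 ]
[ 286.19  216.73 1405.  ] [0.6022 0.1065 0.123 ]
[ 309.02  214.05 1396.  ] [0.6095 0.0532 0.123 ]
[311.6  255.85 538.  ] [0.5127 0.045  0.123 ]
[ 326.8  212.  1385. ] [0.6151 0.0116 0.123 ]
[330.33 169.23 722.  ] [0.7191 0.0046 0.123 ]
[332.81 253.4  541.  ] [ 0.5192 -0.0034  0.123 ]
[ 349.66  209.48 1373.  ] [ 0.622  -0.0419  0.123 ]
[351.73 251.38 530.  ] [ 0.5246 -0.0468  0.123 ]
[ 367.34  207.4  1384.  ] [ 0.6277 -0.0834  0.123 ]
[371.59 248.3  456.  ] [ 0.5324 -0.0924  0.123 ]
[ 390.09  204.86 1358.  ] [ 0.6347 -0.137   0.123 ]
[391.52 245.19 389.  ] [ 0.5403 -0.1384  0.123 ]
[ 407.65  202.83 1381.  ] [ 0.6403 -0.1784  0.123 ]
[410.26 244.49 563.  ] [ 0.5427 -0.1816  0.123 ]

[ 244.37  258.5  1980.  ] [ 0.6639 -0.257   0.123 ]
[  261.28   255.52 10918.  ] [ 0.6837 -0.2234  0.123 ]
[ 264.41  235.29 1005.  ] [ 0.6399 -0.1784  0.123 ]
[ 272.02  277.67 2360.  ] [ 0.7486 -0.2456  0.123 ]
[275.02 217.22 507.  ] [ 0.6104 -0
[... 282 characters left out ...]
95.  ] [ 0.7269 -0.1147  0.123 ]
[311.44 203.95 795.  ] [ 0.6386 -0.0186  0.123 ]
[313.14 193.78 583.  ] [0.6129 0.0128 0.123 ]
[322.56 186.48 749.  ] [0.6091 0.0529 0.123 ]
[322.58 177.14 965.  ] [0.5805 0.082  0.123 ]
[ 331.05  220.08 1393.  ] [ 0.7153 -0.0241  0.123 ]
[333.37 185.22 845.  ] [0.626  0.0785 0.123 ]
[334.87 232.52 812.  ] [ 0.7513 -0.0481  0.123 ]
[ 342.51  169.58 1494.  ] [0.5959 0.1489 0.123 ]
[ 346.4   251.04 2519.  ] [ 0.8102 -0.0713  0.123 ]
[348.78 159.02 425.  ] [0.5741 0.2007 0.123 ]
[ 351.75  200.66 1369.  ] [0.7033 0.0681 0.123 ]
[352.79 168.83 729.  ] [0.6141 0.1735 0.123 ]
[356.29 153.46 687.  ] [0.5709 0.2388 0.123 ]
[362.93 164.46 894.  ] [0.6209 0.2112 0.123 ]
```

Run:
```python
from h import *
D=sorted([d for d in discs("top",(240,165,440,275),90,165) if d[2]>1200])
P=np.array([onz("top",d[0],d[1],.123)[:2] for d in D]); Y=np.array([165,123,69,27,-27,-69,-123,-165])/1e3
p=np.polyfit(Y[1:],P[1:],1); print(p, np.round(P-np.outer(Y,p[0])-p[1],4)*1e3)
yh=p[0]/np.linalg.norm(p[0]); print("scale",np.linalg.norm(p[0]),"yaw",np.degrees(np.arctan2(-yh[0],yh[1])))
# mean height via crown shift: solve z
c=p[1]; H=c+.165*yh; print("hung xy",H)
o,d=ray("top",D[0][0],D[0][1])
for z in(.123,.131,.133,.135,.137): print(z,onz("top",*D[0][:2],z), "scene proj",proj("scene",[*H,z]))
s=env.observe(); R=s['tool_rot']; print(R.T@(np.array([*H,.245])-s['position']),np.degrees(np.arctan2(R[1,2],R[0,2])))
```

```text
[[-0.13222003  0.98967385]
 [ 0.61851766 -0.01516337]] [[ 1.7  2. ]
 [-0.1 -0.1]
 [ 0.1  0.1]
 [ 0.1  0.1]
 [-0.1 -0. ]
 [ 0.1  0. ]
 [-0.  -0.1]
 [ 0.   0. ]]
scale 0.9984670555276643 yaw 7.609632204427195
hung xy [0.59666786 0.14838352]
0.123 [0.59840406 0.15013503 0.123     ] scene proj [342.58245169 169.77461343]
0.131 [0.59725047 0.14895577 0.131     ] scene proj [342.76053637 167.59626638]
0.133 [0.59696207 0.14866096 0.133     ] scene proj [342.80530754 167.04844638]
0.135 [0.59667367 0.14836614 0.135     ] scene proj [342.85017933 166.49932457]
0.137 [0.59638527 0.14807133 0.137     ] scene proj [342.89515203 165.94889664]
[-5.83559623e-05 -5.34370865e-01 -2.45590710e-01] 74.31493137484102
```

The hung tappet is at y=+165. The other seven fit to 0.1 mm, this one is off by 2.6 mm, and the parallax gives about 12 mm proud at (0.5967, 0.1484). Next I'll shut the gripper, move above the tappet and align the jaw axis with head x, so 22 mm of pad lies along head y.

```bash
python3 -m jog '[[-1,0,-0.02,-0.009,0.08],[-1,0,-0.055,-0.025,0.17],[-1,0,-0.095,-0.044,0.26],[-1,0,-0.135,-0.062,0.35],[-1,0,-0.175,-0.080,0.44],[-1,0,-0.215,-0.099,0.53],[-1,0,-0.255,-0.117,0.62],[-1,0,-0.295,-0.136,0.71],[-1,0,-0.335,-0.154,0.80],[-1,0,-0.375,-0.172,0.89],[-1,0,-0.415,-0.191,0.98],[-1,0,-0.450,-0.207,1.07],[-1,0,-0.485,-0.223,1.13],[-1,0,-0.515,-0.237,1.164],[-1,0,-0.530,-0.2435,1.164],[-1,0,-0.5344,-0.2456,1.164],[-1,0,-0.5344,-0.2456,1.164],[-1,0,-0.5344,-0.2456,1.164]]' 20
python3 - <<'E'
from h import *
for n in("scene","top"):
    a=env.get_image(n)[:,:,::-1]; cv2.imwrite(f"pics/{n}1.png",a)
a=cv2.imread("pics/scene1.png")[60:260,265:465]; cv2.imwrite("pics/scene1z.png",cv2.resize(a,None,fx=3,fy=3,interpolation=cv2.INTER_CUBIC))
s=env.observe(); R=s['tool_rot']; print(s['time_s'],s['position'],s['ft_force'],s['grip_width']);print(R, R.T@(np.array([.5967,.1484,.245])-s['position']),np.degrees(np.arctan2(R[1,2],R[0,2])))
E
```

```text
time_s: 1.9
position: [0.5961, 0.1493, 0.2453]
tool_rot: [[-0.0, -0.134, 0.991], [0.0, 0.991, 0.134], [-1.0, 0.0, -0.0]]
ft_force: [0.2, 0.9, 0.3]
grip_width: -0.0001
2.0 [0.59609273 0.14944025 0.24558262] [-0.21959858 -0.29336856 -0.12663523] 3.5203890345179095e-05
[[ 3.44420482e-05 -1.33864824e-01  9.90999600e-01]
 [ 1.34138397e-04  9.90999592e-01  1.33864819e-01]
 [-9.99999990e-01  1.28320520e-04  5.20884688e-05]] [ 0.0005825  -0.00111225  0.00046252] 7.692982999929578
```

View pics/scene1z.png

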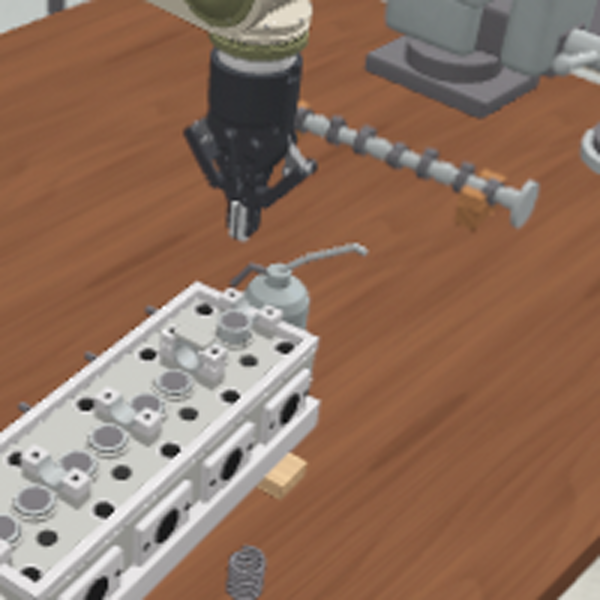

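The closed gripper hangs above the hung tappet, which is at zoom (236,322), and the path down is clear. I'll descend to about 10 mm above the crown.

```bash
python3 -m jog '[[-1,0.015,-0.001,0.0005,0],[-1,0.035,-0.001,0.0005,0],[-1,0.055,-0.001,0.0005,0],[-1,0.07,-0.001,0.0005,0],[-1,0.08,-0.001,0.0005,0],[-1,0.084,-0.001,0.0005,0],[-1,0.084,-0.001,0.0005,0],[-1,0.084,-0.001,0.0005,0]]'
python3 - <<'E'
from h import *
for n in("scene","top"):
    cv2.imwrite(f"pics/{n}2.png",env.get_image(n)[:,:,::-1])
a=cv2.imread("pics/scene2.png")[110:210,300:400]; b=cv2.imread("pics/top2.png")[165:265,220:320]
cv2.imwrite("pics/z2.png",np.hstack([cv2.resize(i,None,fx=4,fy=4,interpolation=cv2.INTER_CUBIC) for i in (a,b)]))
s=env.observe(); R=s['tool_rot']; print(s['time_s'],s['position'],s['ft_force']); print(R.T@(np.array([.5967,.1484,.16])-s['position']))
E
```

```text
time_s: 2.8
position: [0.5977, 0.1478, 0.1621]
tool_rot: [[0.001, -0.133, 0.991], [0.0, 0.991, 0.133], [-1.0, -0.0, 0.001]]
ft_force: [0.6, -0.3, 0.5]
grip_width: 0.0001
2.9 [0.59767988 0.14769386 0.16212197] [-0.37238565  0.27267535 -0.31688678]
[ 0.00212068  0.00083002 -0.00088054]
```

View pics/z2.png

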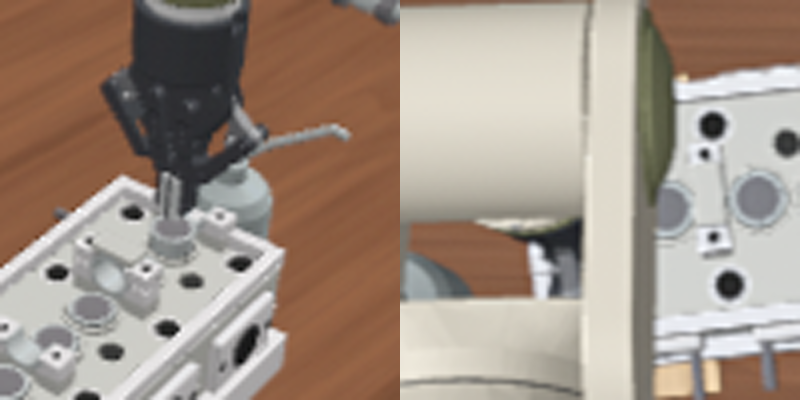

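The fingertips at scene-zoom (177,205) are directly above the hung crown at (172,228). The top view is blocked by the arm. I'll make a slow first press.

```bash
python3 -m jog '[[-1,0.004,0.0005,-0.0005,0],[-1,0.008,0.0005,-0.0005,0],[-1,0.011,0.0005,-0.0005,0],[-1,0.013,0.0005,-0.0005,0],[-1,0.015,0.0005,-0.0005,0],[-1,0.017,0.0005,-0.0005,0],[-1,0.019,0.0005,-0.0005,0],[-1,0.019,0.0005,-0.0005,0]]'
```

```text
time_s: 3.7
position: [0.5968, 0.1481, 0.142]
tool_rot: [[-0.0, -0.133, 0.991], [0.0, 0.991, 0.133], [-1.0, 0.0, -0.0]]
ft_force: [-0.9, -0.0, 1.2]
grip_width: -0.0003
```

Run:
```python
from h import *
cv2.imwrite("pics/scene3.png",env.get_image("scene")[:,:,::-1])
a=cv2.imread("pics/scene3.png")[130:210,300:400]
cv2.imwrite("pics/z3.png",cv2.resize(a,None,fx=7,fy=7,interpolation=cv2.INTER_CUBIC))
s=env.observe(); print(s['time_s'],s['position'],s['ft_force'],s['wrist_torque'])
```

```text
3.75 [0.59687283 0.14805094 0.14205391] [-0.50641988 -0.38729298  0.94679511] [-0.03233003  0.16304772  0.01887592]
```

View pics/z3.png

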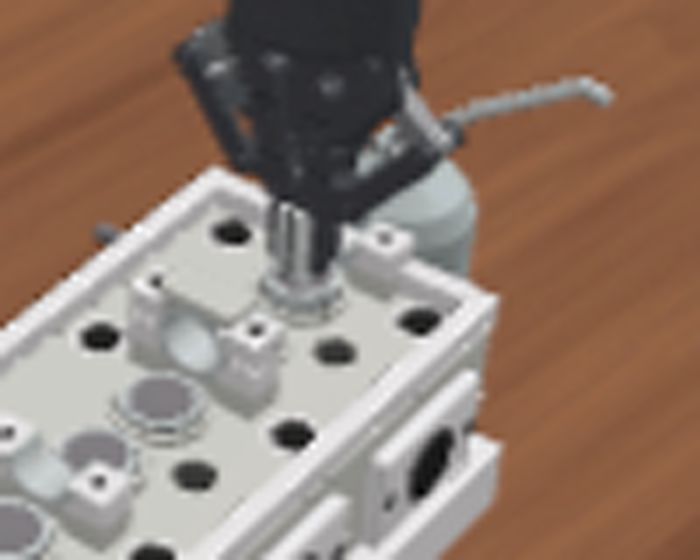

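The crown has moved down with the fingertips and now stands about half as proud, with the fingers centred on it (zoom 300,285). I'll keep going towards the stop.

```bash
python3 -m jog '[[-1,0.001,0,0,0],[-1,0.002,0,0,0],[-1,0.003,0,0,0],[-1,0.004,0,0,0],[-1,0.004,0,0,0]]'; python3 -m jog '[[-1,0.0005,0,0,0],[-1,0.001,0,0,0],[-1,0.001,0,0,0]]'
```

```text
time_s: 4.25
position: [0.5969, 0.148, 0.1382]
tool_rot: [[0.0, -0.133, 0.991], [-0.0, 0.991, 0.133], [-1.0, -0.0, 0.0]]
ft_force: [-0.4, 0.6, 3.7]
grip_width: -0.0002
time_s: 4.55
position: [0.5969, 0.148, 0.1373]
tool_rot: [[0.0, -0.133, 0.991], [0.0, 0.991, 0.133], [-1.0, 0.0, 0.0]]
ft_force: [-1.1, -0.3, 2.9]
grip_width: 0.0001
```

```bash
python3 -m jog '[[-1,0.0005,0,0,0],[-1,0.0005,0,0,0]]';python3 -m jog '[[-1,0.0005,0,0,0],[-1,0.0005,0,0,0]]'
```

```text
time_s: 4.75
position: [0.5969, 0.1481, 0.1371]
tool_rot: [[0.0, -0.133, 0.991], [0.0, 0.991, 0.133], [-1.0, -0.0, 0.0]]
ft_force: [-1.9, 0.4, 5.2]
grip_width: -0.0002
time_s: 4.95
position: [0.5969, 0.1481, 0.137]
tool_rot: [[0.001, -0.133, 0.991], [-0.0, 0.991, 0.133], [-1.0, -0.0, 0.001]]
ft_force: [-3.8, -0.8, 8.6]
grip_width: -0.0
```

```bash
python3 -m jog '[[-1,0.0005,0,0,0],[-1,0.0005,0,0,0]]';python3 -m jog '[[-1,0.0005,0,0,0],[-1,0.0005,0,0,0],[-1,0.0005,0,0,0]]'
```

```text
time_s: 5.15
position: [0.5969, 0.1481, 0.137]
tool_rot: [[0.001, -0.133, 0.991], [-0.0, 0.991, 0.133], [-1.0, -0.0, 0.001]]
ft_force: [-4.1, -0.4, 11.5]
grip_width: 0.0001
time_s: 5.45
position: [0.5969, 0.1481, 0.137]
tool_rot: [[0.002, -0.133, 0.991], [-0.0, 0.991, 0.133], [-1.0, -0.0, 0.002]]
ft_force: [-6.6, -0.5, 14.6]
grip_width: 0.0002
```

The TCP has stalled at z=0.137 (tip at 0.123) while the force climbs to 15 N, so the tappet is on the stop. I'll lift straight up, then go back the way I came for a clear view.

```bash
python3 -m jog '[[-1,-0.003,0,0,0],[-1,-0.015,0,0,0],[-1,-0.035,0,0,0],[-1,-0.06,0,0,0],[-1,-0.085,0,0,0],[-1,-0.105,0,0,0],[-1,-0.112,0,0,0],[-1,-0.112,0,0,0]]' && python3 -m jog '[[-1,0,0.01,-0.02,0],[-1,0,0.03,-0.05,0],[-1,0,0.05,-0.09,0],[-1,0,0.07,-0.13,0],[-1,0,0.09,-0.17,0],[-1,0,0.11,-0.20,0],[-1,0,0.13,-0.22,0],[-1,0,0.14,-0.23,0],[-1,0,0.14,-0.23,0],[-1,0,0.14,-0.23,0]]'
python3 - <<'E'
from h import *
for n in("scene","top"):
    cv2.imwrite(f"pics/{n}4.png",env.get_image(n)[:,:,::-1])
a=cv2.imread("pics/scene4.png")[130:270,230:390]; b=cv2.imread("pics/top4.png")[150:290,200:360]
cv2.imwrite("pics/z4.png",np.hstack([cv2.resize(i,None,fx=2.5,fy=2.5,interpolation=cv2.INTER_CUBIC) for i in (a,b)]))
s=env.observe(); print(s['time_s'],s['position'],s['ft_force'])
E
```

```text
time_s: 6.25
position: [0.5971, 0.148, 0.248]
tool_rot: [[0.002, -0.133, 0.991], [0.0, 0.991, 0.133], [-1.0, -0.0, 0.002]]
ft_force: [-0.2, 0.0, -0.9]
grip_width: -0.0003
time_s: 7.25
position: [0.3511, 0.2561, 0.2469]
tool_rot: [[-0.0, -0.133, 0.991], [-0.0, 0.991, 0.133], [-1.0, -0.0, -0.0]]
ft_force: [0.8, -0.9, 0.3]
grip_width: 0.0002
7.35 [0.35136016 0.25582116 0.24695125] [0.24167798 0.159329   0.12923078]
```

View pics/z4.png

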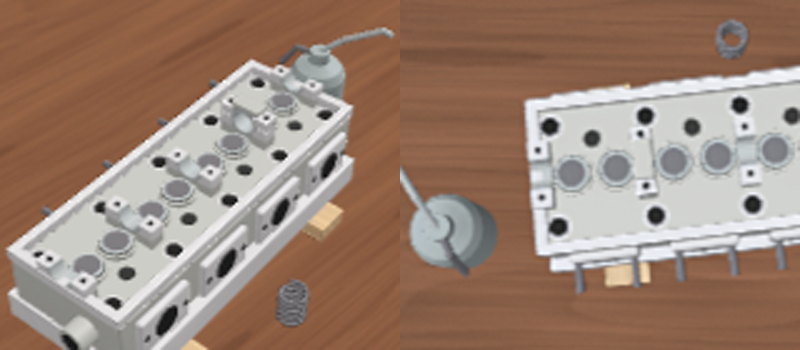

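The tappet at the far end (left zoom 283,102) now looks level with the others, and the cap, can and spring look unmoved. I'll measure it the same way as before.

Run:
```python
from h import *
import h, shutil
a=cv2.imread("pics/top0.png").astype(int);b=cv2.imread("pics/top4.png").astype(int)
im=cv2.imread
cv2.imread=lambda p: im("pics/top4.png")
D=sorted([d for d in discs("top",(240,165,440,275),90,165) if d[2]>1200])
P=np.array([onz("top",d[0],d[1],.123)[:2] for d in D]); Y=np.array([165,123,69,27,-27,-69,-123,-165])/1e3
p=np.polyfit(Y[1:],P[1:],1); print(p, (P-np.outer(Y,p[0])-p[1])*1e3)
d=np.abs(a-b).max(2)
d=np.abs(a-b).max(2); m=(d>25).astype(np.uint8); N,l,st,ce=cv2.connectedComponentsWithStats(m)
print([list(map(int,s)) for s in st[1:] if s[4]>3])
```

```text
[[-0.13226819  0.98963115]
 [ 0.61848573 -0.01513076]] [[-0.10224917  0.34888893]
 [-0.07902744 -0.08733242]
 [ 0.07670137  0.05569949]
 [ 0.14991702  0.08267578]
 [-0.15062833 -0.04273156]
 [-0.03222622  0.03932061]
 [-0.00218715 -0.03889323]
 [ 0.03745074 -0.00873867]]
[[263, 212, 9, 6, 15], [266, 217, 10, 9, 29], [261, 218, 2, 4, 5], [53, 308, 151, 92, 9067]]
```

Run:
```python
from h import *
im=cv2.imread
cv2.imread=lambda p: im("pics/scene4.png")
for d in sorted(discs("scene",(325,150,365,190),90,150,8)): print(np.round(d,2),onz("scene",d[0],d[1],.123))
print(proj("scene",[.59667,.14838,.123]),proj("scene",[.59667,.14838,.126]))
a=im("pics/scene4.png")[150:190,320:370]; print(cv2.imwrite("pics/z5.png",cv2.resize(a,None,fx=12,fy=12,interpolation=cv2.INTER_CUBIC)))
```

```text
[325.51 186.47 562.  ] [0.61467438 0.05884203 0.123     ]
[ 327.5   174.52 1012.  ] [0.58182059 0.10064116 0.123     ]
[ 332.65  185.35 2115.  ] [0.62498941 0.07666902 0.123     ]
[ 341.12  163.9  1298.  ] [0.5746637  0.16600817 0.123     ]
[ 342.53  169.88 2138.  ] [0.59689128 0.14791044 0.123     ]
[ 348.83  159.19 1228.  ] [0.57477238 0.20013942 0.123     ]
[ 351.68  169.16 1658.  ] [0.61293346 0.16989935 0.123     ]
[ 356.25  153.26 2312.  ] [0.5700817  0.23952035 0.123     ]
[ 361.72  164.72 2087.  ] [0.61923902 0.20760426 0.123     ]
[342.58217717 169.77545933] [342.6487718  168.96099419]
True
```

View pics/z5.png

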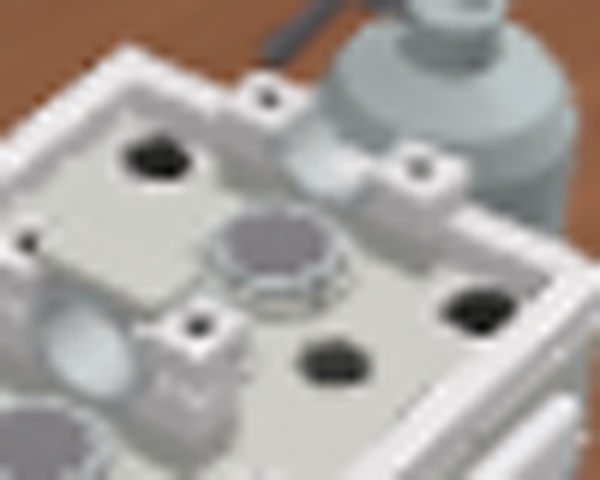

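The scene view puts the crown at (342.53,169.88), against a predicted (342.58,169.78) when home. The tappet is home.

```bash
python3 -c "
from rig import env
print(env.close_job())"
```

```text
the job is handed in; nothing more can be done
None
```

The hung tappet, in the bore at head y = +165 mm, is pressed home and level with the others. I pressed with closed fingertips, withdrew clear, and handed the job in at about 7.4 s.

- **Stop reached:** the fingertips stalled at z = 123 mm while the vertical force climbed from about 3 N to 15 N. The highest reading was about 16 N in total.
- **Scene camera:** the crown is within about 0.1 px of where it should be when home, which is under 0.5 mm.
- **Top camera:** the crown lies 0.1 mm off the other seven's fit in x and 0.35 mm in y. The y figure alone would mean about 2 mm proud, but x and the scene view disagree, so I put it down to pixel noise.
- **Surroundings:** comparing the before and after top pictures, only that tappet and the arm changed. The cap, spring, can, spanner and other tappets did not move.

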